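# Hold a spring clip open over the right recipe board

### The arm

A 6-joint arm with a two-finger parallel gripper is mounted at the origin on the work surface. World frame = base frame: x ahead of the robot, y to its left, z up, the work surface at z = 0. Lengths are in mm, angles in rad, forces in N, time in s.
With the tool pointing down it reaches from about 350 to 875 mm from the base axis. Payload 4.2 kg.
Tool frame: the origin (TCP) lies midway between the tips of the shut fingers; the grasp point (between the pads) lies 19 mm behind it; z points along the fingers, y is the direction in which the jaws open and shut (so a half turn about z gives the same grasp; the last joint's range is limited). The gripper opens to 85 mm and grips with 20 to 120 N. Pads are 22 mm wide; open, the fingers measure 114 mm over their backs; the gripper's body (76 mm by 85 mm) begins 54 mm behind the grasp point. The pads swing forward as they close: fully open they stand 13 mm farther back than shut.
Start: joints at [1.505, 0.385, 0.008, 0, -1.194, -0.259], TCP at [199.417, 592.311, 231.312] pointing down, gripper open.
Joint ranges: [-3.14, 3.14], [-1.21, 2.06], [-1.07, 1.41], [-3.16, 2.05], [-2.99, -0.16], [-3.1, 3.1]. Speed limits (rad/s): [2.79, 2.79, 3.14, 3.14, 3.14, 3.14].

### API

Orientations are given as a unit quaternion [x, y, z, w].
In Python, from bench import arm gives the robot as it stands.
- The arm moves only by the tool servo_tool, never from a script. Its argument "rows" is a list of rows, each an object of numbers: "fingers": the finger opening in cm, from 0 to 8.54; "x", "y", "z": the shift along the tool's x, y, z in cm; "turn": the turn about the tool's z in degrees. A call has 1 to 10 rows; each row shifts and turns the commanded pose from where the row before left it, along the tool's axes as they then stand; what a row does not reach is not made up. A row lasts 1/12 s, in which the tool goes at most 41.7 mm and 7.16 degrees, less where a joint would pass 70% of its speed; a pose out of reach is approached as far as the arm can. A call is refused whole if a number of a shift passes 4.17 or a number of a turn 7.16, either way. A call with a gripper value outside its range is refused whole. The fingers move at their own pace and stop on an object; the grip force is fixed at half the most. Time passes only in rows, so rows that do not move let the fingers close. It gives the time, the measured TCP pose, the force and the opening at its end, in the units of the state.
- arm.read_state(): the state, without advancing time (a new reading comes with each control period).
- arm.get_image(name): name is "scene" or "top" or "wrist"; returns (picture, depth): 420x560x3 uint8, red, green, blue; 420x560 float32, mm along the optical axis (not along the pixel's ray), 0 where there is no reading.
- arm.camera_model(name): a dict with "fx", "fy", "cx", "cy" (pixels), "pose" (4x4, takes a point from camera to world coordinates). Camera axes: x right, y down, z forward; pixel columns grow to the right and rows downward; lengths in mm; the calibration is good to about 2 mm. A picture is of the moment at which its call begins: read the wrist's pose just before it. camera_model takes no time and is no camera call; for the wrist camera it gives the pose at the moment of the call.
- arm.job_done(): hands the job in, once; it reports no verdict.
The state is a dict: "clock": time; "joints": joint angles; "joint_vel": joint speeds; "joint_efforts": joint torques, N m; "position": TCP position; "ee_rot": TCP orientation; "contact_force": force on the tool from outside, world axes, zero at the start; "wrist_torque": the same for the moment, N m; "gripper_width": finger opening in mm.
Only numpy, scipy, OpenCV 4.12 (cv2) and the standard library are available. Lean on these libraries where they do the work, as an engineer would, in place of code of your own. Each camera call takes 0.05 s, during which the arm holds its last target.

### The job

Two recipe boards, a blue and a yellow one, stand on the baking-class bench, each in front of its own baking tray. Squeeze the red spring clip open to take it up off its rack, then hold it squeezed wide open, jaws down and square to the board, around the middle of the top edge of the board that stands in front of the tray loaded with muffins, one jaw well down on either side without touching the board, so that a bake ticket can be slipped in. Finish while holding it there, and leave the boards, trays and everything else on the bench where they are.

Things in the scene. Friction and masses are not known exactly. Their poses are not given: they have to be found in the camera images.
- clip: red spring clip, 40 mm wide, about 60 g, clamped at the start on the rack's plate, jaws down, levers up. Origin: middle of its steel hinge barrel (10 mm diameter), 20 mm above the plate's top edge at the start. x is the squeezing direction, across the two levers; y runs along the hinge; z points up to the levers. Both halves are alike and geared to move equally
- clip_levers (a point): middle of the clip between its lever tops, 38 mm above the hinge. The two red levers, 3 mm thick, rise in a V from the hinge: clamped, about 40 mm over their outer faces at the top; fully squeezed, parallel and 16 mm over their outer faces. Squeezing at 25 mm above the hinge takes about 4 N to start, 8 N fully open
- clip_jaws (a point): middle of the clip between its jaw tips, 38 mm below the hinge. The jaws are 3 mm thick; fully open, the free gap between them is about 30 mm at the tips and 18 mm at 20 mm below the hinge
- clip_front (a joint): opening angle of each jaw of the clip, rad: 0 when clamped on the rack's 4 mm plate, -0.05 shut on nothing, 0.35 fully open (stop, levers parallel). The spring shuts it when let go
- rack: clip rack, fixed to the bench: upright steel plate 4 mm thick and 80 mm wide on a dark foot 70 x 90 x 12 mm. Origin: centre of its underside; x is the plate's thickness direction, y along the plate, z up. Plate's top edge is 100 mm above the origin; the clip's hinge starts 20 mm above that edge, the jaws 20 mm down over it
- board_blue: recipe board: a blue upright panel, 4 mm thick, 120 mm wide, a white sheet on each face, in a dark steel foot 60 x 110 x 18 mm; 0.6 kg, loose, on the left or the right. Origin: centre of the foot's underside; x is the panel's thickness direction, y runs along its width, z up. The panel's top edge is 130 mm above the origin
- board_blue_edge (a point): middle of the blue board's top edge; axes as the board's
- board_yellow: recipe board: a yellow upright panel, 4 mm thick, 120 mm wide, a white sheet on each face, in a dark steel foot 60 x 110 x 18 mm; 0.6 kg, loose, on the left or the right. Origin: centre of the foot's underside; x is the panel's thickness direction, y runs along its width, z up. The panel's top edge is 130 mm above the origin
- board_yellow_edge (a point): middle of the yellow board's top edge; axes as the board's
- tray_loaded: dark baking tray 150 x 190 x 22 mm holding six golden muffins in foil cups (about 47 mm high in all), loose, behind one of the boards as seen from the robot, on the left or right. Origin: centre of its underside, z up. Its own board is the nearer one: 0.15 to 0.31 m away horizontally, the other board is over 0.40 m away
- tray_empty: the same dark baking tray without anything in it, behind the other board. Origin: centre of its underside, z up
- bowl: steel mixing bowl, 150 mm wide, 70 mm high, between the trays. Origin: centre of its underside
- mug: white mug, 76 mm wide, 85 mm high, at the left side. Origin: centre of its underside
- jar: amber jar, 70 mm wide, 120 mm high, at the left side. Origin: centre of its underside
- timer: white kitchen timer with a dial, 50 x 70 x 55 mm, at the right side. Origin: centre of its underside
- spatula: spatula with a yellow handle, lying flat at the right side. Origin: on its underside; x along its length
Things that resemble listed ones, but are neither listed nor needed, are in the scene too. What is shaped like the board_yellow but purple is not meant.

How it is judged (in metres and radians):
On the way:
1. the clip is squeezed open and lifted clear of the rack by the gripper alone (height (world z) of clip above 0.147 m and value of joint clip_front above 0.27 rad and contact force between clip and rack below 0.3 N and contact force between the fingers and clip above 2 N), for 0.2 s.
At the end, for the whole second after the job is handed in: clip held still by the fingers (over 2 N), jaws open 0.27 rad or more, upright and square within 0.2 rad; hinge 6 to 28 mm above the edge of the board nearest the loaded tray, within 8 mm of its plane and 25 mm of its middle, board untouched; no loose thing moved 15 mm (((horizontal distance between tray_loaded and board_blue below 0.345 m and x of clip in the frame of board_blue_edge between -0.008 and 0.008 m and y of clip in the frame of board_blue_edge between -0.025 and 0.025 m and z of clip in the frame of board_blue_edge between 0.006 and 0.028 m and angle between the y axis of clip and the y axis of board_blue, either way round below 0.2 rad and contact force between each of clip, the arm and board_blue below 0.5 N) or (horizontal distance between tray_loaded and board_yellow below 0.345 m and x of clip in the frame of board_yellow_edge between -0.008 and 0.008 m and y of clip in the frame of board_yellow_edge between -0.025 and 0.025 m and z of clip in the frame of board_yellow_edge between 0.006 and 0.028 m and angle between the y axis of clip and the y axis of board_yellow, either way round below 0.2 rad and contact force between each of clip, the arm and board_yellow below 0.5 N)) and value of joint clip_front above 0.27 rad and angle between clip's own z axis and vertical below 0.2 rad and contact force between the fingers and clip above 2 N and linear speed of clip below 0.02 m/s and distance of each of board_blue, board_yellow, tray_loaded, tray_empty, bowl, mug, jar, timer, spatula from where it was at the start of the episode below 0.015 m); the arm keeps its last pose, push and grip.
It fails at once if a recipe board is shifted by 15 mm or more (distance of any of board_blue, board_yellow from where it was at the start of the episode above 0.015 m).
It fails at once if a tray or another loose thing is shifted by 15 mm or more (distance of any of tray_loaded, tray_empty, bowl, mug, jar, timer, spatula from where it was at the start of the episode above 0.015 m).
It fails at once if a recipe board is pushed hard (over 10 N) (contact force between any of clip, the arm and board_blue above 10 N or contact force between any of clip, the arm and board_yellow above 10 N).
It also fails if it takes over 32 s, if anything falls off the work surface, if the arm or the gripper's body presses on something with over 40 N, if the wrist force passes 120 N, or if a joint passes its speed limit or range.

## Working session

There is one attempt and no reset: what is moved stays moved. The work goes in short steps, Python scripts to look and compute and a tool call to move; the robot and the scene stay as the last step left them, time stands still between calls to the robot, and variables do not carry over. Pictures are saved under pics/ and viewed, and the job is handed in when it is done.

Besides the shell and the picture viewer there is one more tool, called after "Call:" by a JSON object that holds its "api" and its "payload". servo_tool: Moves the arm, as the interface text tells. Its arguments: {"type":"object","properties":{"rows":{"type":"array","items":{"type":"object","properties":{"fingers":{"type":"number"},"x":{"type":"number"},"y":{"type":"number"},"z":{"type":"number"},"turn":{"type":"number"}}}}},"required":["rows"]}

```bash
mkdir -p pics; python3 - <<'E'
from bench import arm
import cv2,numpy as np
s=arm.read_state(); print(s)
for n in ("scene","top"):
    im,d=arm.get_image(n); m=arm.camera_model(n)
    np.savez(f"pics/{n}0.npz",im=im,d=d,K=[m["fx"],m["fy"],m["cx"],m["cy"]],P=m["pose"])
    cv2.imwrite(f"pics/{n}0.png",im[:,:,::-1]); print(n,m)
E
```

```text
{'clock': 0.0, 'joints': array([ 1.50458587e+00,  3.85535522e-01,  6.60974050e-03, -5.53350206e-04,
       -1.19399374e+00, -2.58610081e-01]), 'joint_vel': array([ 7.29377256e-04, -2.83992327e-04, -9.46673860e-05,  1.75090843e-03,
       -8.14672717e-05,  2.94554293e-04]), 'joint_efforts': array([-6.63459341e-04, -3.92292416e+01,  1.88407212e+01,  4.18644235e+00,
       -4.66984420e-03,  9.39026563e-07]), 'position': array([199.2355788 , 591.76228485, 230.21992329]), 'ee_rot': array([ 9.86823317e-01, -1.61797860e-01, -1.53999801e-04,  1.08139090e-03]), 'contact_force': array([ 0.00440818, -0.0200022 , -0.06369184]), 'wrist_torque': array([-0.00647528,  0.01757305, -0.02192881]), 'gripper_width': 85.44689526118165}
scene {'fx': 526.2969528902313, 'fy': 526.2969528902313, 'cx': 282.3665167014821, 'cy': 207.19654782649644, 'pose': array([[-8.59670715e-01,  2.67910277e-01, -4.34960164e-01,
         1.16033413e+03],
       [ 5.10837678e-01,  4.56397359e-01, -7.28523381e-01,
         1.05348460e+03],
       [ 3.33576905e-03, -8.48484257e-01, -5.29210108e-01,
         9.12395147e+02],
       [ 0.00000000e+00,  0.00000000e+00,  0.00000000e+00,
         1.00000000e+00]])}
top {'fx': 485.65322400591884, 'fy': 485.65322400591884, 'cx': 279.49391268397864, 'cy': 218.21700762069153, 'pose': array([[ 2.15113086e-02, -9.95783887e-01,  8.91723888e-02,
         3.89111900e+02],
       [-9.99759492e-01, -2.10445427e-02,  6.17139917e-03,
        -1.15998220e+01],
       [-4.26878771e-03, -8.92836970e-02, -9.95997088e-01,
         1.62380314e+03],
       [ 0.00000000e+00,  0.00000000e+00,  0.00000000e+00,
         1.00000000e+00]])}
```

View pics/scene0.png

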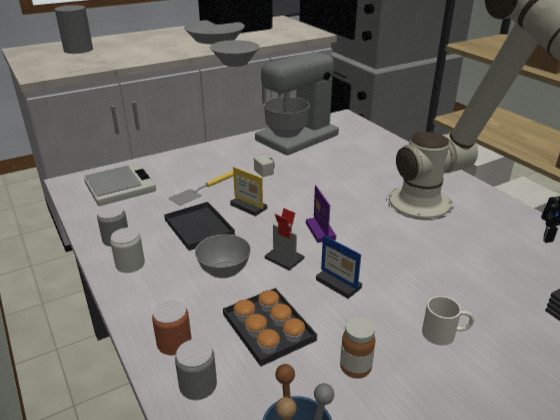

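View pics/top0.png

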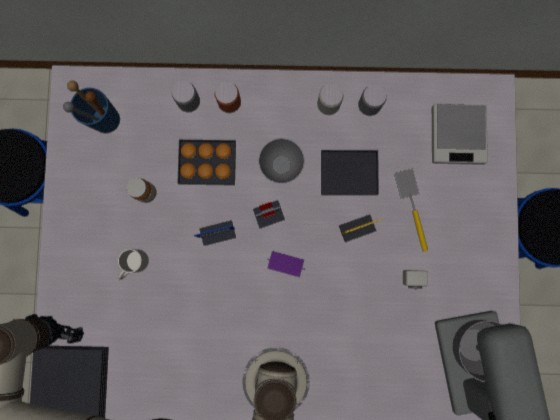

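The only thing that can be the clip is the red one on the rack, at top(267,211) and scene(286,222). There are three candidate boards: blue at top(217,232), yellow at top(358,228) and purple at top(287,264), which is a decoy. The loaded tray is at top(207,162), nearest the blue board, so blue is the target. Next I'll take a close crop to check that choice, then measure.

```bash
cat > h.py <<'E'
import numpy as np,cv2
def load(f):
    z=np.load(f); return z["im"],z["d"],z["K"],z["P"]
def cloud(d,K,P):
    v,u=np.mgrid[:d.shape[0],:d.shape[1]]
    p=np.stack([(u-K[2])/K[0]*d,(v-K[3])/K[1]*d,d],-1)
    return p@P[:3,:3].T+P[:3,3]
E
python3 - <<'E'
from h import *
im,d,K,P=load("pics/top0.npz"); a=cv2.resize(im[180:290,180:320],None,fx=5,fy=5,interpolation=cv2.INTER_CUBIC)
cv2.imwrite("pics/crop_top.png",a[:,:,::-1])
for n in("top","scene"):
    im,d,K,P=load(f"pics/{n}0.npz"); w=cloud(d,K,P); hsv=cv2.cvtColor(im,cv2.COLOR_RGB2HSV)
    H,S,V=[hsv[...,i].astype(int) for i in range(3)]
    ok=(d>0)&(w[...,0]>200)&(w[...,0]<700)&(abs(w[...,1])<400)
    for nm,m in (("blue",(H>100)&(H<125)&(S>120)),("red",((H<6)|(H>174))&(S>150)),("yel",(H>20)&(H<32)&(S>130)),("purp",(H>130)&(H<155)&(S>120))):
        q=w[m&ok]; 
        if len(q)<5: print(n,nm,len(q)); continue
        for lo,hi in((0,60),(60,110),(110,200)):
            r=q[(q[:,2]>lo)&(q[:,2]<hi)]
            if len(r)<5: continue
            vec=np.linalg.svd(r[:,:2]-r[:,:2].mean(0))[2][0]
            t=(r[:,:2]-r[:,:2].mean(0))@vec
            print(n,nm,lo,hi,len(r),"mean",r.mean(0).round(1),"zmax",r[:,2].max().round(1),"ang",np.degrees(np.arctan2(vec[1],vec[0])).round(1),"mid",(r[:,:2].mean(0)+vec*(t.min()+t.max())/2).round(1),"len",np.ptp(t).round(1))
E
```

```text
top blue 0 60 19 mean [495.2 200.   20.1] zmax 50.8 ang -76.5 mid [493.7 206.4] len 99.2
top blue 60 110 7 mean [485.1 179.2  83.7] zmax 107.5 ang 105.5 mid [479.4 200. ] len 112.2
top blue 110 200 57 mean [481.  200.4 129.4] zmax 138.1 ang 105.4 mid [480.7 201.6] len 113.8
top red 110 200 107 mean [548.5  37.4 140.3] zmax 159.3 ang -161.4 mid [546.2  36.7] len 38.9
top yel 0 60 20 mean [ 508.8 -255.9   18.8] zmax 37.2 ang 112.2 mid [ 509.6 -257.9] len 96.6
top yel 60 110 9 mean [ 496.7 -240.7   92.9] zmax 109.3 ang 109.7 mid [ 499.2 -247.8] len 92.4
top yel 110 200 47 mean [ 503.  -252.8  128.6] zmax 139.1 ang 111.0 mid [ 505.2 -258.4] len 116.2
top purp 0 60 495 mean [383.7 -24.2  17.9] zmax 50.3 ang -104.5 mid [383.7 -24.1] len 105.9
top purp 60 110 7 mean [382.8 -24.2 102.5] zmax 106.0 ang -103.8 mid [382.3 -26.6] len 80.9
top purp 110 200 42 mean [382.9 -22.9 130.3] zmax 136.5 ang -104.3 mid [382.8 -23.4] len 98.8
scene blue 0 60 195 mean [476.6 205.1  30.5] zmax 59.1 ang 89.3 mid [475.9 139.8] len 247.9
scene blue 60 110 132 mean [478.9 213.4  92. ] zmax 109.8 ang 105.2 mid [48
[... 183 characters left out ...]
 mid [550.3  38.4] len 41.5
scene red 110 200 223 mean [545.2  38.2 136.1] zmax 154.9 ang 33.9 mid [546.2  38.8] len 47.9
scene yel 0 60 123 mean [ 504.7 -252.5   31.2] zmax 59.9 ang 111.0 mid [ 507.5 -259.9] len 123.2
scene yel 60 110 88 mean [ 505.1 -255.6   91.7] zmax 109.7 ang 111.6 mid [ 506.6 -259.4] len 121.0
scene yel 110 200 161 mean [ 506.5 -256.6  120.3] zmax 133.1 ang 110.6 mid [ 507.6 -259.6] len 127.0
scene purp 0 60 434 mean [392.5 -16.4  23.7] zmax 59.8 ang 82.0 mid [391.6 -22.9] len 124.8
scene purp 60 110 140 mean [387.4 -11.3  86.7] zmax 109.9 ang 75.6 mid [383.9 -24.8] len 122.1
scene purp 110 200 94 mean [384.3 -23.7 120.7] zmax 131.3 ang 75.7 mid [384.1 -24.4] len 117.4
```

```bash
python3 - <<'E'
from h import *
im,d,K,P=load("pics/scene0.npz"); a=cv2.resize(im[170:310,230:390],None,fx=4.5,fy=4.2,interpolation=cv2.INTER_CUBIC)
cv2.imwrite("pics/crop_scene.png",a[:,:,::-1])
E
```

```text
(no output)
```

View pics/crop_top.png

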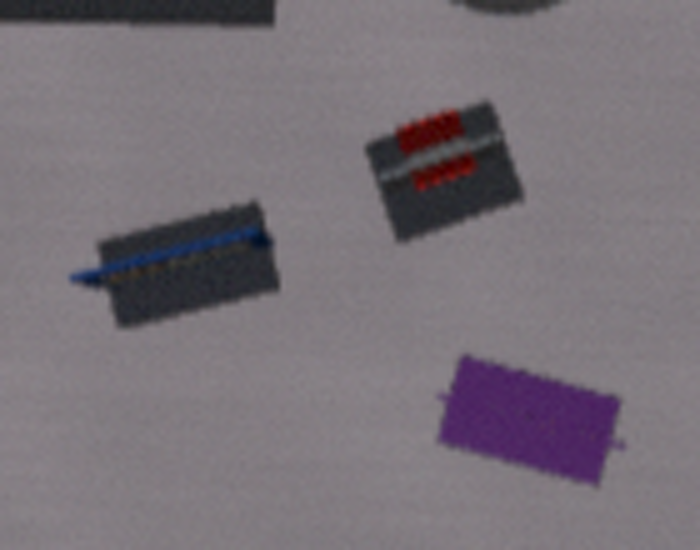

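View pics/crop_scene.png

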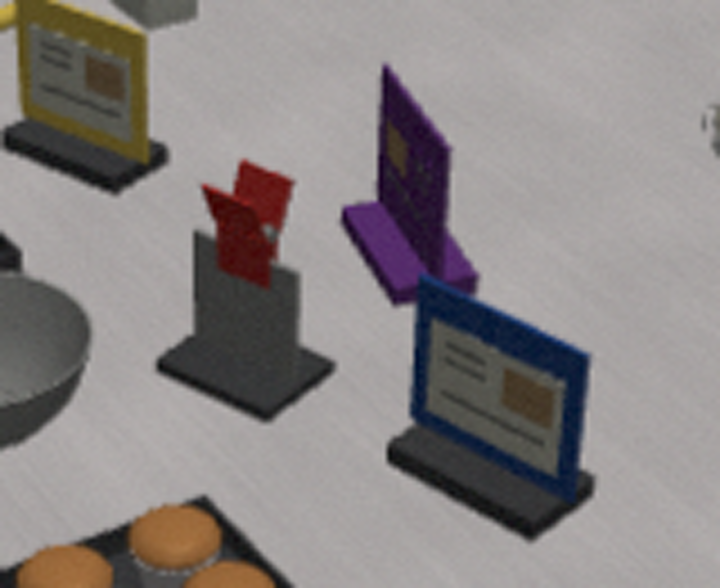

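The crop confirms it: the red clip sits on the grey rack, and the blue board stands by the muffins. Board edge middle is about (481, 204), with its width running at 105°. The clip is at about (547, 38), with its hinge at about 110°. I'll move above the clip now.

Call:
{"api": "servo_tool", "payload": {"rows": [{"x": 1.5, "y": 1.2, "fingers": 8.54}, {"x": 3.1, "y": 2.5}, {"x": 3.1, "y": 2.5}, {"x": 3.1, "y": 2.5}, {"x": 3.1, "y": 2.5}, {"x": 3.1, "y": 2.5}, {"x": 3.1, "y": 2.5}, {"x": 3.1, "y": 2.5}, {"x": 3.1, "y": 2.5}, {"x": 3.1, "y": 2.5}]}}

```text
invalid input at $.rows[0]: expected keys fingers, x, y, z, turn
```

Call:
{"api": "servo_tool", "payload": {"rows": [{"x": 3.1, "y": 2.5}, {"x": 3.1, "y": 2.5}, {"x": 3.1, "y": 2.5}, {"x": 3.1, "y": 2.5}, {"x": 3.1, "y": 2.5}, {"x": 3.1, "y": 2.5}, {"x": 1.5, "y": 1.2}, {"turn": 7}, {"turn": 7}, {"turn": 7}]}}

```text
invalid input at $.rows[0]: expected keys fingers, x, y, z, turn
```

Call:
{"api": "servo_tool", "payload": {"rows": [{"turn": 7}, {"turn": 7}, {"turn": 7}, {"turn": 7}, {"turn": 2}, {}, {}]}}

```text
invalid input at $.rows[0]: expected keys fingers, x, y, z, turn
```

All keys are required in every row.

Call:
{"api": "servo_tool", "payload": {"rows": [{"fingers": 8.5, "x": 1.5, "y": 1.2, "z": 0, "turn": 0}, {"fingers": 8.5, "x": 3.1, "y": 2.5, "z": 0, "turn": 0}, {"fingers": 8.5, "x": 3.1, "y": 2.5, "z": 0, "turn": 0}, {"fingers": 8.5, "x": 3.1, "y": 2.5, "z": 0, "turn": 0}, {"fingers": 8.5, "x": 3.1, "y": 2.5, "z": 0, "turn": 0}, {"fingers": 8.5, "x": 3.1, "y": 2.5, "z": 0, "turn": 0}, {"fingers": 8.5, "x": 3.1, "y": 2.5, "z": 0, "turn": 0}, {"fingers": 8.5, "x": 3.1, "y": 2.5, "z": 0, "turn": 0}, {"fingers": 8.5, "x": 3.1, "y": 2.5, "z": 0, "turn": 0}, {"fingers": 8.5, "x": 3.1, "y": 2.5, "z": 0, "turn": 0}]}}

```text
clock: 0.93
position: [402.8, 271.9, 231.2]
ee_rot: [0.987, -0.161, -0.0, 0.0]
contact_force: [0.8, 1.3, 0.8]
gripper_width: 84.9
```

Call:
{"api": "servo_tool", "payload": {"rows": [{"fingers": 8.5, "x": 3.1, "y": 2.5, "z": 0, "turn": 0}, {"fingers": 8.5, "x": 3.1, "y": 2.5, "z": 0, "turn": 0}, {"fingers": 8.5, "x": 3.1, "y": 2.5, "z": 0, "turn": 0}, {"fingers": 8.5, "x": 3.1, "y": 2.5, "z": 0, "turn": 0}, {"fingers": 8.5, "x": 3.1, "y": 2.5, "z": 0, "turn": 0}, {"fingers": 8.5, "x": 3.1, "y": 2.5, "z": 0, "turn": 0}, {"fingers": 8.5, "x": 2.0, "y": 2.0, "z": 0, "turn": 0}, {"fingers": 8.5, "x": 0.7, "y": 0.6, "z": 0, "turn": 7}, {"fingers": 8.5, "x": 0, "y": 0, "z": 0, "turn": 7}, {"fingers": 8.5, "x": 0, "y": 0, "z": 0, "turn": 7}]}}

```text
clock: 1.77
position: [548.1, 37.9, 230.5]
ee_rot: [0.939, -0.343, -0.001, 0.0]
contact_force: [-0.5, 0.6, 0.3]
gripper_width: 85.2
```

Call:
{"api": "servo_tool", "payload": {"rows": [{"fingers": 8.5, "x": 0, "y": 0, "z": 0, "turn": 7}, {"fingers": 8.5, "x": 0, "y": 0, "z": 0, "turn": 7}, {"fingers": 8.5, "x": 0, "y": 0, "z": 0, "turn": 7}, {"fingers": 8.5, "x": 0, "y": 0, "z": 0, "turn": 7}, {"fingers": 8.5, "x": 0, "y": 0, "z": 0, "turn": 2}, {"fingers": 8.5, "x": 0, "y": 0, "z": 0, "turn": 0}, {"fingers": 8.5, "x": 0, "y": 0, "z": 0, "turn": 0}]}}

```text
clock: 2.35
position: [547.9, 39.1, 230.9]
ee_rot: [0.821, -0.57, -0.0, 0.0]
contact_force: [-0.6, 0.2, -0.3]
gripper_width: 85.0
```

```bash
cat > snap.py <<'E'
import sys
from bench import arm
from h import *
def snap(n,tag):
    m=arm.camera_model(n); im,d=arm.get_image(n)
    np.savez(f"pics/{tag}.npz",im=im,d=d,K=[m["fx"],m["fy"],m["cx"],m["cy"]],P=m["pose"])
    cv2.imwrite(f"pics/{tag}.png",im[:,:,::-1])
if __name__=="__main__":
    s=arm.read_state(); print(s["clock"],s["position"].round(1),s["ee_rot"].round(4),s["joints"].round(2),s["gripper_width"],s["contact_force"].round(1))
    snap(sys.argv[1],sys.argv[2])
E
python3 snap.py wrist w1
```

```text
2.35 [547.9  39.1 230.9] [ 8.214e-01 -5.703e-01 -3.000e-04  3.000e-04] [ 0.37  0.26 -0.18 -0.   -1.14 -0.01] 84.9743561725139 [-0.6  0.2 -0.3]
```

View pics/w1.png

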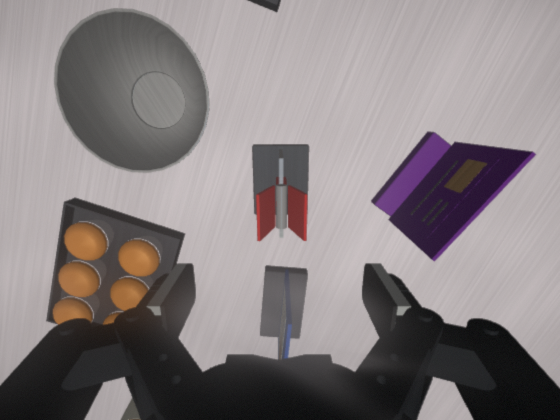

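The wrist view shows the clip centred at (282,205), levers spread left and right and square to the fingers. The blue board is at (287,300). Next I'll measure both.

```bash
python3 - <<'E'
from h import *
im,d,K,P=load("pics/w1.npz"); w=cloud(d,K,P); hsv=cv2.cvtColor(im,cv2.COLOR_RGB2HSV)
H,S,V=[hsv[...,i].astype(int) for i in range(3)]
red=((H<6)|(H>174))&(S>150)&(d>0)&(w[...,2]<170)&(w[...,2]>60)
q=w[red]; print(len(q),q[:,2].max())
top=q[q[:,2]>152]; print("tops",len(top))
t=np.radians(-69.5); ex=np.array([np.cos(t),np.sin(t)]); ey=np.array([ex[1],-ex[0]])
c=np.array([547.9,39.1])
# levers' halves
u,v=(q[:,:2]-c)@ex,(q[:,:2]-c)@ey
print("v range",np.percentile(v,[0,1,50,99,100]).round(1),"u range",np.percentile(u,[0,1,50,99,100]).round(1))
for s in(-1,1):
    m=(np.sign(v-np.median(v))==s)&(q[:,2]>135)&(q[:,2]<158)
    A=np.c_[np.ones(m.sum()),u[m],q[m][:,2]-145]; k=np.linalg.lstsq(A,v[m],rcond=None)[0]; print("lever",s,m.sum(),k.round(3),"slope deg",np.degrees(np.arctan(k[1])))
# plate: grey points z 95..104 near
z=w[...,2]; uu=(w[...,:2]-c)@ex; vv=(w[...,:2]-c)@ey
m=(abs(z-100)<6)&(abs(uu)<60)&(abs(vv)<25)&~red&(d>0); 
print("plate",m.sum()); 
k=np.polyfit(uu[m],vv[m],1); print(k, uu[m].min(),uu[m].max())
# hinge: grey z 118..128
m=(z>117)&(z<130)&(abs(uu)<40)&(abs(vv)<8)&~red&(d>0); print("hinge",m.sum(),w[m].mean(0),np.percentile(z[m],[5,95]),uu[m].min(),uu[m].max(),np.polyfit(uu[m],vv[m],1))
# blue
b=(H>100)&(H<125)&(S>100)&(d>0)&(z>115)&(z<140); r=w[b]; print("blue",len(r),r.mean(0),r[:,:2].min(0),r[:,:2].max(0))
vec=np.linalg.svd(r[:,:2]-r[:,:2].mean(0),full_matrices=False)[2][0]; print(np.degrees(np.arctan2(vec[1],vec[0])))
E
```

```text
201 154.86894565728738
tops 198
v range [-17.1 -17.  -15.3  21.7  21.9] u range [-16.6 -16.3   4.6  20.5  20.8]
lever -1 100 [-1.5569e+01 -3.0000e-03 -7.5000e-02] slope deg -0.17297061383466578
lever 1 100 [16.914 -0.049  0.468] slope deg -2.794700579860752
plate 185
[-0.00845707  2.81978887] -37.47351977859402 42.805093706394956
hinge 659 [548.43386075  36.36538416 124.13230023] [121.34523405 128.2548093 ] -18.743768434518262 21.88104107540088 [-0.00482003  0.47087752]
blue 14 [486.40584939 182.61691442 129.55451962] [484.1920194  175.81975237] [488.59468039 187.40602869]
107.96223228512532
```

```bash
python3 - <<'E'
from h import *
im,d,K,P=load("pics/w1.npz"); w=cloud(d,K,P)
a=cv2.resize(im[135:255,232:332],None,fx=5,fy=5,interpolation=cv2.INTER_NEAREST)
cv2.imwrite("pics/w1c.png",a[:,:,::-1])
t=np.radians(-69.5); ex=np.array([np.cos(t),np.sin(t)]); ey=np.array([ex[1],-ex[0]]); c=np.array([547.9,39.1])
print("cam",P[:3,3],"v of cam",(P[:2,3]-c)@ey)
for r in(150,160,170,190,200,215,225,235):
    print(r,[(x,round(float((w[r,x,:2]-c)@ey),1),round(float(w[r,x,2]))) for x in range(254,312,3)])
E
```

```text
cam [575.15602153 -32.99483499 373.40517965] v of cam -0.28181399533022145
150 [(254, -29.8, 10), (257, -25.9, 12), (260, -22.2, 13), (263, -18.6, 12), (266, -14.9, 11), (269, -11.3, 11), (272, -7.6, 11), (275, -3.9, 13), (278, -0.2, 13), (281, 3.3, 31), (284, 7.1, 13), (287, 10.8, 13), (290, 14.5, 12), (293, 18.1, 12), (296, 21.8, 12), (299, 25.6, 11), (302, 29.1, 12), (305, 33.0, 10), (308, 36.5, 12), (311, 41.6, 0)]
160 [(254, -30.0, 11), (257, -26.2, 12), (260, -22.5, 12), (263, -18.8, 12), (266, -15.1, 11), (269, -11.3, 13), (272, -7.7, 12), (275, -4.0, 11), (278, -0.2, 12), (281, 2.6, 100), (284, 7.2, 13), (287, 10.9, 12), (290, 14.7, 11), (293, 18.3, 12), (296, 22.0, 13), (299, 25.9, 10), (302, 29.3, 13), (305, 33.2, 11), (308, 37.0, 11), (311, 41.9, 1)]
170 [(254, -30.2, 13), (257, -26.5, 12), (260, -22.8, 12), (263, -19.0, 12), (266, -15.2, 13), (269, -11.5, 13), (272, -7.8, 11), (275, -4.0, 13), (278, -0.3, 11), (281, 2.6, 100), (284, 7.3, 11), (287, 11.0, 10), (290, 14.7, 12), (293, 18.5, 11), (296, 22.3, 11), (299, 26.1, 11), (302, 29.8, 11), (305, 33.5, 11), (308, 37.4, 
[... 1106 characters left out ...]
254, -33.2, 0), (257, -17.3, 153), (260, -14.9, 153), (263, -12.8, 148), (266, -10.6, 141), (269, -8.3, 134), (272, -5.8, 128), (275, -3.1, 120), (278, -0.4, 124), (281, 2.4, 125), (284, 5.1, 124), (287, 11.9, 0), (290, 10.5, 127), (293, 12.8, 134), (296, 15.0, 140), (299, 17.3, 145), (302, 19.3, 150), (305, 21.4, 154), (308, 40.6, 1), (311, 44.7, 1)]
235 [(254, -33.7, 0), (257, -17.6, 152), (260, -15.1, 153), (263, -12.9, 147), (266, -17.1, -1), (269, -12.8, 2), (272, -8.7, 0), (275, -4.6, -1), (278, -0.4, 0), (281, 2.7, 100), (284, 7.9, -1), (287, 12.0, -1), (290, 16.2, 0), (293, 20.3, 1), (296, 24.5, 0), (299, 17.3, 147), (302, 19.3, 152), (305, 21.7, 153), (308, 41.1, 0), (311, 45.3, 0)]
```

View pics/w1c.png

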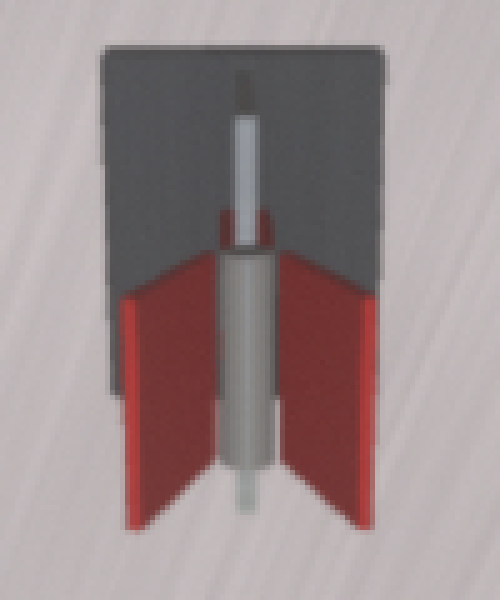

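The clip centre is offset 2 mm in tool x and 2.4 mm in tool y, and the yaw is square. I'll centre on it and descend to TCP z≈127.

Call:
{"api": "servo_tool", "payload": {"rows": [{"fingers": 8.5, "x": 0.2, "y": 0.24, "z": 1, "turn": 0}, {"fingers": 8.5, "x": 0, "y": 0, "z": 2, "turn": 0}, {"fingers": 8.5, "x": 0, "y": 0, "z": 2, "turn": 0}, {"fingers": 8.5, "x": 0, "y": 0, "z": 2, "turn": 0}, {"fingers": 8.5, "x": 0, "y": 0, "z": 2, "turn": 0}, {"fingers": 8.5, "x": 0, "y": 0, "z": 1, "turn": 0}, {"fingers": 8.5, "x": 0, "y": 0, "z": 0.4, "turn": 0}, {"fingers": 8.5, "x": 0, "y": 0, "z": 0, "turn": 0}, {"fingers": 8.5, "x": 0, "y": 0, "z": 0, "turn": 0}]}}

```text
clock: 3.15
position: [547.1, 36.5, 127.9]
ee_rot: [0.821, -0.571, 0.0, -0.0]
contact_force: [0.2, -0.3, 0.0]
gripper_width: 84.8
```

```bash
python3 snap.py wrist w2; python3 -c "
import sys;sys.argv=['x']
from snap import snap; snap('scene','s2')
import cv2
i=cv2.imread('pics/s2.png')[150:330,200:400];cv2.imwrite('pics/s2c.png',cv2.resize(i,None,fx=3,fy=3,interpolation=2))"
```

```text
3.15 [547.1  36.5 127.9] [ 8.212e-01 -5.706e-01  5.000e-04 -4.000e-04] [ 0.36  0.35 -0.32  0.   -0.89 -0.01] 84.8264981942356 [ 0.2 -0.3  0. ]
```

View pics/w2.png

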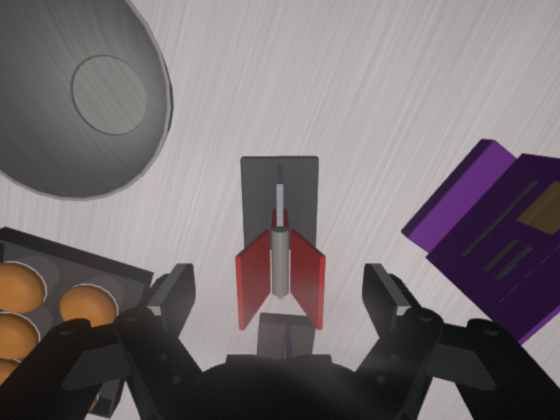

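View pics/s2c.png

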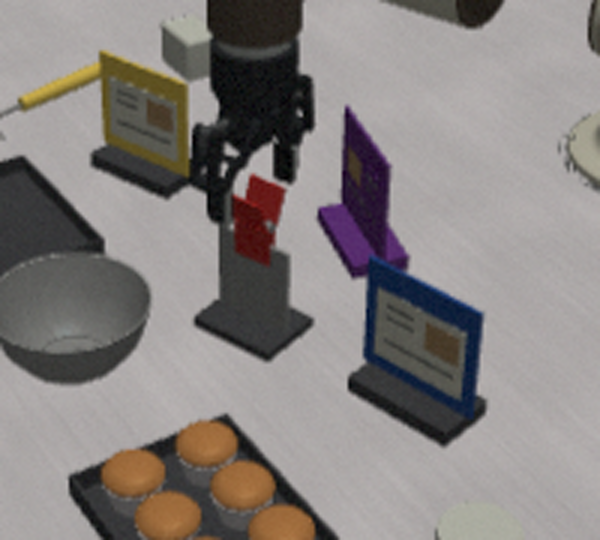

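The levers (columns 236–324) sit centrally between the pads (columns 194–363). Closing the fingers.

Call:
{"api": "servo_tool", "payload": {"rows": [{"fingers": 4.5, "x": 0, "y": 0, "z": 0, "turn": 0}, {"fingers": 4.0, "x": 0, "y": 0, "z": 0, "turn": 0}, {"fingers": 3.5, "x": 0, "y": 0, "z": 0, "turn": 0}, {"fingers": 3.0, "x": 0, "y": 0, "z": 0, "turn": 0}, {"fingers": 2.4, "x": 0, "y": 0, "z": 0, "turn": 0}, {"fingers": 1.8, "x": 0, "y": 0, "z": 0, "turn": 0}, {"fingers": 1.2, "x": 0, "y": 0, "z": 0, "turn": 0}, {"fingers": 1.0, "x": 0, "y": 0, "z": 0, "turn": 0}, {"fingers": 1.0, "x": 0, "y": 0, "z": 0, "turn": 0}, {"fingers": 1.0, "x": 0, "y": 0, "z": 0, "turn": 0}]}}

```text
clock: 4.08
position: [546.5, 36.4, 127.3]
ee_rot: [0.821, -0.571, -0.0, 0.0]
contact_force: [-0.2, -0.4, -0.8]
gripper_width: 13.2
```

```bash
python3 snap.py wrist w3
```

```text
4.0833 [546.5  36.4 127.3] [ 8.211e-01 -5.708e-01 -0.000e+00  1.000e-04] [ 0.36  0.35 -0.33  0.   -0.89 -0.01] 13.200890031495145 [-0.2 -0.4 -0.8]
```

View pics/w3.png

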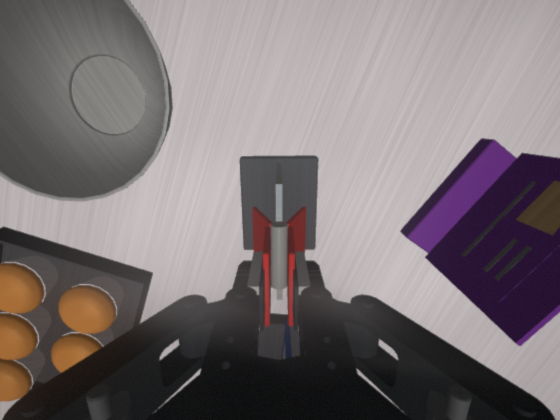

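The levers are parallel and the jaws are spread. I'll lift.

Call:
{"api": "servo_tool", "payload": {"rows": [{"fingers": 0.5, "x": 0, "y": 0, "z": 0, "turn": 0}, {"fingers": 0.5, "x": 0, "y": 0, "z": -0.4, "turn": 0}, {"fingers": 0.5, "x": 0, "y": 0, "z": -0.8, "turn": 0}, {"fingers": 0.5, "x": 0, "y": 0, "z": -1, "turn": 0}, {"fingers": 0.5, "x": 0, "y": 0, "z": -1.2, "turn": 0}, {"fingers": 0.5, "x": 0, "y": 0, "z": -1.5, "turn": 0}, {"fingers": 0.5, "x": 0, "y": 0, "z": -1.5, "turn": 0}, {"fingers": 0.5, "x": 0, "y": 0, "z": -1.0, "turn": 0}, {"fingers": 0.5, "x": 0, "y": 0, "z": -0.6, "turn": 0}, {"fingers": 0.5, "x": 0, "y": 0, "z": 0, "turn": 0}]}}

```text
clock: 4.97
position: [547.4, 36.6, 209.3]
ee_rot: [0.821, -0.571, 0.001, -0.001]
contact_force: [0.5, 0.0, -0.4]
gripper_width: 13.3
```

```bash
python3 snap.py wrist w4; python3 -c "
import sys;sys.argv=['x']
from snap import snap; snap('scene','s4')
import cv2
i=cv2.imread('pics/s4.png')[150:330,200:400];cv2.imwrite('pics/s4c.png',cv2.resize(i,None,fx=3,fy=3,interpolation=2))"
```

```text
4.9667 [547.4  36.6 209.3] [ 0.8212 -0.5707  0.0012 -0.0014] [ 0.36  0.27 -0.22  0.   -1.08 -0.01] 13.319268465691817 [ 0.5  0.  -0.4]
```

View pics/w4.png

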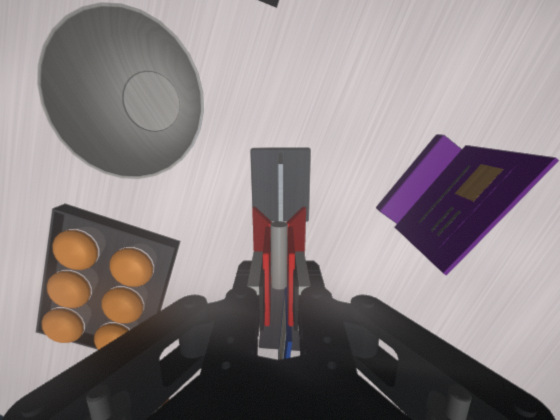

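View pics/s4c.png

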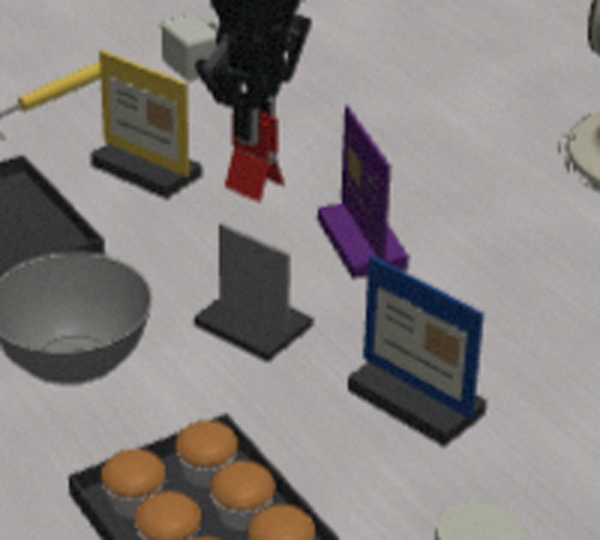

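The clip is held wide open and clear of the rack. I'll move to short of the blue board and turn square to it, then look again.

Call:
{"api": "servo_tool", "payload": {"rows": [{"fingers": 0.5, "x": -1.5, "y": 0.1, "z": 0, "turn": 0}, {"fingers": 0.5, "x": -2, "y": 0.2, "z": 0, "turn": 0}, {"fingers": 0.5, "x": -2.5, "y": 0.3, "z": 0, "turn": 0}, {"fingers": 0.5, "x": -2.5, "y": 0.3, "z": 0, "turn": 0}, {"fingers": 0.5, "x": -1.5, "y": 0.1, "z": 0, "turn": 0}, {"fingers": 0.5, "x": -1, "y": 0, "z": 0, "turn": 3}, {"fingers": 0.5, "x": 0, "y": 0, "z": 0, "turn": 2.3}, {"fingers": 0.5, "x": 0, "y": 0, "z": 0, "turn": 0}, {"fingers": 0.5, "x": 0, "y": 0, "z": 0, "turn": 0}]}}

```text
clock: 5.82
position: [498.4, 135.9, 206.5]
ee_rot: [0.794, -0.608, -0.0, 0.001]
contact_force: [-0.5, -0.7, -0.6]
gripper_width: 13.0
```

```bash
python3 snap.py wrist w5
```

```text
5.8167 [498.4 135.9 206.5] [ 7.942e-01 -6.076e-01 -4.000e-04  9.000e-04] [ 0.58  0.22 -0.29 -0.   -1.06 -0.32] 13.01066498538224 [-0.5 -0.7 -0.6]
```

View pics/w5.png

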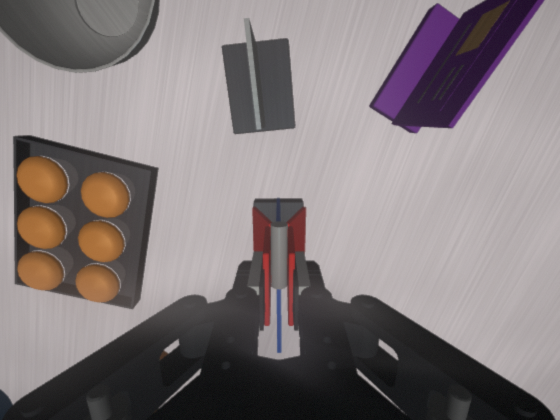

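The board edge (column 279, rows 199–350) lines up with the clip hinge (column 279). Next I'll work out the numbers.

```bash
python3 - <<'E'
from h import *
from scipy.spatial.transform import Rotation as R
im,d,K,P=load("pics/w5.npz"); w=cloud(d,K,P)
Rt=R.from_quat([.7942,-.6076,-.0004,.0009]).as_matrix(); T=(w-np.array([498.4,135.9,206.5]))@Rt
hsv=cv2.cvtColor(im,cv2.COLOR_RGB2HSV);H,S,V=[hsv[...,i].astype(int) for i in range(3)]
b=(H>100)&(H<125)&(S>90)&(d>0)&(abs(w[...,2]-130)<8); t=T[b]
print(len(t),"x",t[:,0].min(),t[:,0].max(),"z",np.median(w[b][:,2]),np.polyfit(t[:,0],t[:,1],1),t[:,1].mean())
rr=np.where(b)[0]; print(rr.min(),rr.max())
for r in range(200,212): 
    print(r,[(c,hsv[r,c].tolist(),T[r,c].round(1).tolist()) for c in (278,280)]) if r<204 else 0
h=(abs(T[...,0])<40)&(abs(T[...,1])<6)&(abs(T[...,2])<20)&(S<60)&(d>0); q=T[h]; print("hinge",len(q),q.min(0),q.max(0),q.mean(0)); 
red=((H<6)|(H>174))&(S>120)&(d>0)&(abs(T[...,2])<60)&(abs(T[...,0])<40)
q=T[red]; print("red",q.min(0),q.max(0)); 
for z0,z1 in((-40,-25),(-25,-10),(10,30),(30,50)):
    s=q[(q[:,2]>z0)&(q[:,2]<z1)]
    if len(s): print(z0,z1,len(s),s.min(0).round(1),s.max(0).round(1))
# board foot near end
k=(abs(T[...,1])<45)&(abs(w[...,2]-18)<4)&(d>0)&(V<100)&(T[...,0]<60); q=T[k]; print("foot",len(q),q.min(0),q.max(0))
ray=None
E
```

```text
212 x -129.29202699787857 -63.61123751942271 z 129.64402198701714 [-0.01427602 -1.59140765] -0.20913666693318
290 351
200 [(278, [116, 71, 75], [-10.8, -0.5, 176.8]), (280, [130, 25, 61], [-15.7, 1.8, 194.4])]
201 [(278, [116, 71, 75], [-11.1, -0.5, 173.8]), (280, [126, 21, 62], [-15.5, 1.8, 189.5])]
202 [(278, [116, 70, 76], [-10.6, -0.5, 167.8]), (280, [124, 25, 72], [-16.8, 1.8, 189.5])]
203 [(278, [117, 70, 76], [-10.7, -0.5, 164.1]), (280, [120, 19, 79], [-18.1, 1.8, 189.9])]
hinge 1114 [-21.24088051  -4.74492205 -11.94027082] [20.01139374  4.97501199 19.97651151] [ 1.03656455 -0.0735385  11.18696531]
red [-20.30301997 -17.63482451 -24.85455118] [19.95955263 17.79164717 48.27482201]
-25 -10 792 [-20.3  -7.6 -24.9] [ 19.9   7.5 -10.2]
10 30 238 [ -3.8 -11.2  10.1] [19.9 11.6 30. ]
30 50 621 [-11.7 -17.6  30. ] [19.3 17.8 48.3]
foot 663 [-40.57214457 -29.20511994 186.64105636] [-15.46450078  28.03345673 192.27930885]
```

```bash
python3 - <<'E'
from h import *
from scipy.spatial.transform import Rotation as R
for f,q4,p in(("w5",[.7942,-.6076,-.0004,.0009],[498.4,135.9,206.5]),("w3",[.8211,-.5708,0,.0001],[546.5,36.4,127.3]),("w2",[.8212,-.5706,.0005,-.0004],[547.1,36.5,127.9])):
    im,d,K,P=load(f"pics/{f}.npz"); T=(cloud(d,K,P)-np.array(p))@R.from_quat(q4).as_matrix()
    print(f,[ (r,T[r,279].round(1).tolist()) for r in range(225,300,8)])
E
```

```text
w5 [(225, [19.5, 0.2, 13.0]), (233, [15.7, 0.2, 10.3]), (241, [10.6, 0.2, 10.8]), (249, [5.7, 0.2, 10.6]), (257, [0.5, 0.2, 10.7]), (265, [-4.6, 0.2, 10.6]), (273, [-10.0, 0.2, 10.7]), (281, [-15.3, 0.2, 10.7]), (289, [-62.6, 0.3, 76.1]), (297, [-70.8, 0.3, 76.4])]
w3 [(225, [19.3, 0.1, 13.7]), (233, [15.5, 0.1, 10.9]), (241, [10.6, 0.1, 10.9]), (249, [5.2, 0.1, 11.6]), (257, [1.0, 0.1, 9.8]), (265, [-4.6, 0.1, 10.6]), (273, [-10.0, 0.1, 10.8]), (281, [-15.1, 0.1, 10.3]), (289, [-31.8, 0.2, 27.9]), (297, [-38.3, 0.2, 28.4])]
w2 [(225, [13.9, 0.2, 28.3]), (233, [18.7, 0.1, 2.9]), (241, [13.9, 0.1, 3.3]), (249, [9.3, 0.1, 2.8]), (257, [4.5, 0.1, 2.8]), (265, [-0.9, 0.1, 3.7]), (273, [-5.3, 0.1, 2.5]), (281, [-10.5, 0.1, 2.6]), (289, [-15.4, 0.1, 2.2]), (297, [-37.7, 0.2, 27.5])]
```

The clip is centred in the tool. Its hinge is 15.7 mm below the TCP, having slid about 8 mm down as the pads swung forward. The board middle is at tool x −70.7, y ≈ −0.3, with the edge 60.5 mm below the hinge. I'll move over it at this height, then look again.

Call:
{"api": "servo_tool", "payload": {"rows": [{"fingers": 0.5, "x": -1, "y": 0, "z": 0, "turn": 0}, {"fingers": 0.5, "x": -1.5, "y": 0, "z": 0, "turn": 0}, {"fingers": 0.5, "x": -1.5, "y": 0, "z": 0, "turn": 0}, {"fingers": 0.5, "x": -1.5, "y": -0.03, "z": 0, "turn": 0}, {"fingers": 0.5, "x": -1, "y": 0, "z": 0, "turn": 0}, {"fingers": 0.5, "x": -0.57, "y": 0, "z": 0, "turn": -0.8}, {"fingers": 0.5, "x": 0, "y": 0, "z": 0, "turn": 0}, {"fingers": 0.5, "x": 0, "y": 0, "z": 0, "turn": 0}]}}

```text
clock: 6.53
position: [480.6, 204.4, 207.2]
ee_rot: [0.798, -0.602, -0.0, 0.0]
contact_force: [-0.6, -0.2, -1.0]
gripper_width: 13.5
```

```bash
python3 snap.py wrist w6; python3 - <<'E'
from h import *
im,d,K,P=load("pics/w6.npz")
a=cv2.resize(im[150:370,200:360],None,fx=3.5,fy=2.7,interpolation=cv2.INTER_NEAREST); cv2.imwrite("pics/w6c.png",a[:,:,::-1])
hsv=cv2.cvtColor(im,cv2.COLOR_RGB2HSV)
m=(hsv[...,0]>100)&(hsv[...,0]<125)&(hsv[...,1]>90); w=cloud(d,K,P)
b=m&(abs(w[...,2]-130)<8)&(d>0); 
for r in range(180,360,10):
    c=np.where(b[r,200:360])[0]
    if len(c): print(r,c.min()+200,c.max()+200,w[r,200+c].mean(0).round(1))
print(P[:3,3])
E
```

```text
6.5333 [480.6 204.4 207.2] [ 7.982e-01 -6.024e-01 -0.000e+00  2.000e-04] [ 0.71  0.23 -0.28  0.   -1.06 -0.44] 13.508048964502976 [-0.6 -0.2 -1. ]
180 278 282 [488.5 172.7 130.4]
190 278 282 [486.3 180.3 130.2]
200 278 282 [484.  188.2 129.5]
210 278 282 [481.8 196.1 129.5]
220 278 282 [479.4 204.3 129.3]
[502.0515065  130.40935056 349.68275731]
```

View pics/w6c.png

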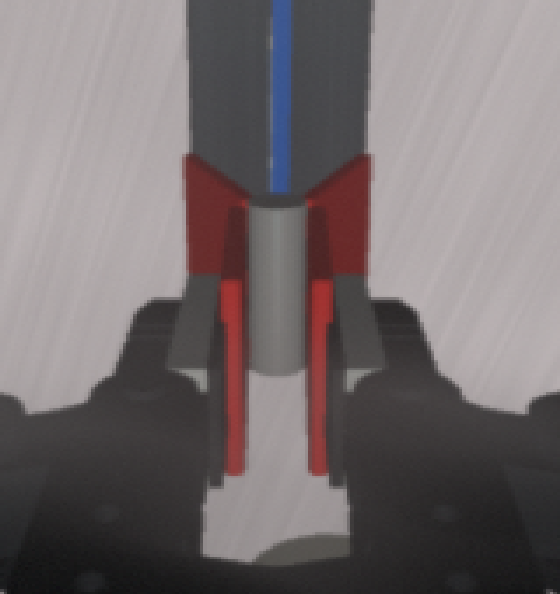

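The board edge is parallel to the tool's x axis and 1 mm to +y of the hinge. I'll correct that and descend 46 mm, gently.

Call:
{"api": "servo_tool", "payload": {"rows": [{"fingers": 0.5, "x": 0, "y": 0.1, "z": 0.3, "turn": 0}, {"fingers": 0.5, "x": 0, "y": 0, "z": 0.6, "turn": 0}, {"fingers": 0.5, "x": 0, "y": 0, "z": 0.7, "turn": 0}, {"fingers": 0.5, "x": 0, "y": 0, "z": 0.7, "turn": 0}, {"fingers": 0.5, "x": 0, "y": 0, "z": 0.7, "turn": 0}, {"fingers": 0.5, "x": 0, "y": 0, "z": 0.7, "turn": 0}, {"fingers": 0.5, "x": 0, "y": 0, "z": 0.6, "turn": 0}, {"fingers": 0.5, "x": 0, "y": 0, "z": 0.3, "turn": 0}, {"fingers": 0.5, "x": 0, "y": 0, "z": 0, "turn": 0}, {"fingers": 0.5, "x": 0, "y": 0, "z": 0, "turn": 0}]}}

```text
clock: 7.42
position: [479.9, 204.1, 161.2]
ee_rot: [0.798, -0.603, 0.0, 0.0]
contact_force: [1.1, -0.4, 0.5]
gripper_width: 13.6
```

```bash
python3 snap.py wrist w7; python3 - <<'E'
import sys;sys.argv=['x']
from snap import snap
from h import *
from bench import arm
from scipy.spatial.transform import Rotation as R
snap('scene','s7'); snap('top','t7')
i=cv2.imread('pics/s7.png')[190:310,270:390]; j=cv2.imread('pics/w7.png')[150:370,200:360]
a=cv2.resize(i,(400,400),interpolation=2); b=cv2.resize(j,(400,550),interpolation=0)[:400]
cv2.imwrite('pics/c7.png',np.hstack([a,b]))
s=arm.read_state(); p=s["position"]; Rm=R.from_quat(s["ee_rot"]).as_matrix()
im,d,K,P=load("pics/w7.npz"); w=cloud(d,K,P); T=(w-p)@Rm; hsv=cv2.cvtColor(im,cv2.COLOR_RGB2HSV)
b=(hsv[...,0]>100)&(hsv[...,0]<125)&(hsv[...,1]>90)&(abs(w[...,2]-130)<8)&(d>0)
t=T[b]; print("edge",len(t),np.polyfit(t[:,0],t[:,1],1),np.median(t[:,2]))
h=(abs(T[...,0])<15)&(abs(T[...,1])<6)&(abs(T[...,2]-12)<5)&(hsv[...,1]<60)&(d>0); q=T[h]; print("hinge",len(q),q.min(0),q.max(0))
for n in("s7","s0"):
  im,d,K,P=load("pics/s7.npz" if n=="s7" else "pics/scene0.npz"); w=cloud(d,K,P); hsv=cv2.cvtColor(im,cv2.COLOR_RGB2HSV)
  m=(hsv[...,0]>100)&(hsv[...,0]<125)&(hsv[...,1]>120)&(d>0)&(w[...,2]>20)&(w[...,2]<100)&(w[...,0]>400)&(w[...,0]<560)&(w[...,1]>120)&(w[...,1]<290); print("board",n,w[m].mean(0))
E
```

```text
7.4167 [479.9 204.1 161.2] [ 7.981e-01 -6.025e-01  1.000e-04  1.000e-04] [ 0.71  0.27 -0.35  0.   -0.95 -0.44] 13.57337133424937 [ 1.1 -0.4  0.5]
edge 649 [0.00758714 0.13932374] 31.979751198342928
hinge 760 [-14.90659782  -4.50960118   9.50684676] [14.99133597  5.1761337  15.85097255]
board s7 [478.70837717 214.26369602  46.55413249]
board s0 [479.09329389 212.22310847  47.10150645]
```

View pics/c7.png

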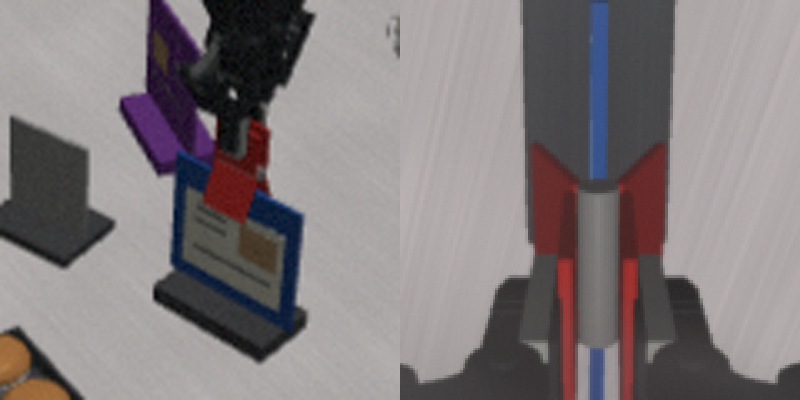

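Everything checks out: hinge 16 mm above the edge, about 0.1 mm off its plane, square and fully open. Handing in.

```bash
python3 -c "
from bench import arm
print(arm.job_done()); s=arm.read_state(); print(s['clock'],s['position'],s['gripper_width'],s['contact_force'])"
```

```text
the job is handed in; nothing more can be done
None
the job is handed in; nothing more can be done
```

I squeezed the red clip open, lifted it clear of the rack, and am holding it open around the top edge of the blue board, which stands in front of the muffin tray. I handed the job in just after 7.4 s.

**Last checks before handing in:**
- **Position:** the hinge was about 16 mm above the board's edge, 0.1–0.3 mm off its plane and within a few mm of its middle.
- **Squareness:** the clip was within about 0.5° of square to the board.
- **Opening:** the jaws spanned about 35 mm outside, measured just before lowering, which is fully open.
- **Contact:** the measured force was about 1 N, which is noise level, and the pictures show the jaws clear on both sides.

**Two readings differed from what I expected:**
- **Slid clip:** the clip sat about 8 mm lower in the fingers than planned, because the pads swing forward as they close. I measured this and allowed for it.
- **Finger opening:** the fingers read about 13.5 mm, not the nominal 16 mm over the levers.

The board's average position in the scene view differed by about 2 mm from the start, probably because the gripper and clip hide part of it. I didn't re-measure the other loose items after the move, but nothing in the pictures looked disturbed.

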